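# Vent the drink dispenser and take off its filler cap of unknown thread hand

## Task

Open the steel drink dispenser for refilling: first press the red sprung vent plunger on its top fully down to let the pressure out, then unscrew the round blue filler cap and lift it off its neck. Nobody knows whether this cap has a right-hand or a left-hand quick thread: if it comes to a stop after a few degrees one way, turn it the other way, about a quarter turn. Finish while still holding the cap level in the gripper, lifted about 10 cm clear above the neck, and leave the other things on the table where they stand.

Things in the scene. Friction and masses are not known exactly. Their poses are not given: they have to be found in the camera images.
- dispenser: Steel box-shaped drink dispenser with black lid and base, 130 mm (x) by 226 mm (y) by 110 mm high, fixed. Origin at the centre of its underside on the table; x points to its back (a tap sticks out 95 mm to -x), y along its length, z up. On its lid, at x = 0, stand the filler neck (y = +58 mm) and the vent plunger (y = -58 mm).
- vent_plunger_top (a point): Centre of the top face of the red round vent plunger (28 mm across), in a dark housing on the dispenser's lid; the point moves with the plunger. It goes straight down 12 mm against a spring (about 8 N at the bottom) and springs back up when let go.
- vent_plunger (a joint): How far the vent plunger is pressed, in m: 0 up, 0.012 fully down.
- neck_mouth (a point): Centre of the mouth of the filler neck, on the dispenser, 140 mm above the table. The neck is a steel tube 48 mm across that rises 30 mm from the lid; the closed cap rests on its mouth.
- filler_cap: Round ribbed blue cap, 52 mm across, 30 mm high, 80 g, with a white line on top along its y axis. Origin at the centre of its underside, z up; below it a plug and stem with a 34 mm crossbar reach 24 mm down into the neck. Closed, the line lies along the dispenser's y axis within 6 degrees and the cap cannot be lifted. Its thread hand differs from case to case and cannot be seen.
- cap_grip (a point): Point on the cap's axis 17 mm above its underside: TCP height for gripping it from above, at any angle round it. Turned the wrong way, the cap meets a rigid stop 15 to 30 degrees from where it stood; the right way (clockwise or anticlockwise) it turns with light friction only and lifts straight off when 65 to 110 degrees from closed (best about 85).
- glass: Clear drinking glass, 84 mm across, 87 mm high, origin at the centre of its underside. Bystander.
- striped_mug: White mug with red stripes, 83 x 120 x 101 mm, origin at the centre of its underside. Bystander.
- carton: Small drink carton with a straw, 44 x 59 x 195 mm, origin at the centre of its underside. Bystander.
- spice_jar: Spice jar with a red lid, 45 mm across, 109 mm high, origin at the centre of its underside. Bystander.
- keys: Small bunch of keys with a green tag lying flat, 94 x 122 x 8 mm, origin at the centre of its underside. Bystander.
- water_bottle: Clear water bottle with a blue cap, 80 mm across, 270 mm high, origin at the centre of its underside. Bystander.
Things that resemble listed ones, but are neither listed nor needed, are in the scene too. Of the things that look like the filler_cap, the largest one is meant.

How it is judged:
By the outcome, as a careful person would: the job done as asked, in the order asked, and still so for the second after the job is handed in, while the arm keeps its last pose, push and grip.
It also fails if it takes over 58 s, if anything falls off the work surface, if the arm or the gripper's body presses on something with over 40 N, if the wrist force passes 120 N, or if a joint passes its speed limit or range.

## Robot

A 7-joint arm with a two-finger parallel gripper is mounted at the origin on a cart in front of the work surface, level with it; the furniture and walls round the work are solid. World frame = base frame: x ahead of the robot, y to its left, z up, the work surface at z = 0. Lengths are in m, angles in rad, forces in N, time in s.
With the tool pointing down it reaches from about 0.4 to 0.9 m from the base axis. Payload 5.5 kg.
Tool frame: the origin (TCP) lies between the finger pads, 19 mm behind the fingertips; this is the grasp point; z points along the fingers, y is the line along which they close (so a half turn about z gives the same grasp; the last joint's range is limited). The gripper opens to 85 mm and grips with 20 to 120 N. Pads are 22 mm wide; open, the fingers measure 114 mm over their backs; the gripper's body (76 mm by 85 mm) begins 54 mm behind the grasp point. The pads swing forward as they close: fully open they stand 13 mm farther back than shut.
Start: joints at [-0.967, 0.501, -0.427, 1.55, 0.221, 1.138, -0.21], TCP at [0.217, 0.613, 0.25] pointing down, gripper open.
Joint ranges: [-2.88, 2.88], [-0.31, 2.03], [-1.54, 1.56], [0.2, 2.42], [-1.41, 4.55], [0.19, 2.02], [-2.57, 2.57]. Speed limits (rad/s): [2.57, 2.57, 3.14, 3.14, 3.14, 3.14, 3.14].

## Interface

Orientations are given as a rotation vector (axis times angle).
In Python, from bench import read_state, grab_frame, job_done gives the robot as it stands.
- The arm moves only by the tool apply_moves, never from a script. Its argument "rows" is a list of rows, each a list of 3 entries, a list of its own where there are three numbers: the shift along the tool's x, y, z in mm, then the turn, a rotation vector about the tool's x, y, z in degrees, then the opening, from 0 (shut) to 1 (fully open). In form: [[[dx, dy, dz], [wx, wy, wz], grip], ...]. A call has 1 to 20 rows; each row shifts and turns the commanded pose from where the row before left it, along the tool's axes as they then stand; what a row does not reach is not made up. A row lasts 1/12 s, in which the tool goes at most 41.7 mm and 7.16 degrees, less where a joint would pass 70% of its speed; a pose out of reach is approached as far as the arm can. A call with a gripper value outside its range is refused whole. The fingers move at their own pace and stop on an object; "newtons" is the grip in N (left out, the last holds). Time passes only in rows, so rows that do not move let the fingers close. It gives the time, the measured TCP pose, the force, the opening and the grip force at its end, in the units of the state.
- read_state(): the state, without advancing time (a new reading comes with each control period).
- grab_frame(name): name is "scene" or "top"; returns a dict with "img" (384x512x3 uint8, red, green, blue), "depth" (384x512 float32, m along the optical axis (not along the pixel's ray), 0 where there is no reading), "K" (3x3 intrinsics, pixels), "R" (3x3) and "t" (3): a world point X has camera coordinates R X + t. Camera axes: x right, y down, z forward; pixel columns grow to the right and rows downward; lengths in m; the calibration is good to about 2 mm. A picture is of the moment at which its call begins.
- job_done(): hands the job in; it is judged then, once.
The state is a dict: "t": time; "joint_positions": joint angles; "qvel": joint speeds; "effort": joint torques, N m; "ee_pos": TCP position; "ee_rot": TCP orientation; "contact_force": force on the tool from outside, world axes, zero at the start; "torque": the same for the moment, N m; "finger_gap": opening from 0.0 (shut) to 1.0 (fully open); "grasp_force": force on a finger pad.
Only numpy, scipy, OpenCV 4.12 (cv2) and the standard library are available. Lean on these libraries where they do the work, as an engineer would, in place of code of your own. Each camera call takes 0.05 s, during which the arm holds its last target. There are 200 camera calls.

## Working session

There is one attempt and no reset: what is moved stays moved. The work goes in short steps, Python scripts to look and compute and a tool call to move; the robot and the scene stay as the last step left them, time stands still between calls to the robot, and variables do not carry over. Pictures are saved under pics/ and viewed, at most 10 in all, crops included, and the job is handed in when it is done.

Besides the shell and the picture viewer there is one more tool, called after ">>>" by a JSON object that holds its "api" and its "payload", one argument or row to a line. apply_moves: Moves the arm, as the interface text tells. Its arguments: {"type":"object","properties":{"rows":{"type":"array","items":{"type":"array"}},"newtons":{"type":"number"}},"required":["rows"]}

```bash
mkdir -p pics; ls; python3 - <<'E'
from bench import *
import cv2,numpy as np
for n in ("scene","top"):
    f=grab_frame(n); cv2.imwrite(f"pics/{n}0.png",f["img"][...,::-1]); np.savez(f"{n}0.npz",**f)
    print(n,f["K"].round(1).tolist(),f["R"].round(3).tolist(),f["t"].round(3).tolist())
s=read_state(); print({k:np.round(v,3).tolist() for k,v in s.items()})
E
```

```text
pics
scene [[358.9, 0.0, 256.3], [0.0, 358.9, 190.8], [0.0, 0.0, 1.0]] [[0.869, -0.495, -0.021], [-0.227, -0.359, -0.905], [0.44, 0.791, -0.425]] [-0.449, 0.24, 0.67]
top [[357.8, 0.0, 262.6], [0.0, 357.8, 184.3], [0.0, 0.0, 1.0]] [[0.067, -0.998, 0.006], [-0.974, -0.067, -0.217], [0.217, 0.009, -0.976]] [-0.037, 0.561, 0.839]
{'t': 0.1, 'joint_positions': [-0.967, 0.502, -0.427, 1.551, 0.221, 1.138, -0.21], 'qvel': [-0.0, -0.003, -0.0, -0.004, 0.0, -0.001, -0.001], 'effort': [-0.012, -57.081, -5.839, -28.175, 0.01, 0.006, 0.0], 'ee_pos': [0.217, 0.612, 0.249], 'ee_rot': [-0.533, -3.096, 0.003], 'contact_force': [-0.64, -0.275, 0.762], 'torque': [-0.001, 0.011, -0.007], 'grasp_force': 0.0, 'finger_gap': 0.998}
```

View pics/scene0.png

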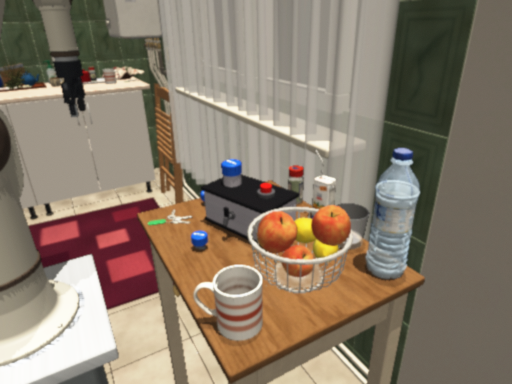

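View pics/top0.png

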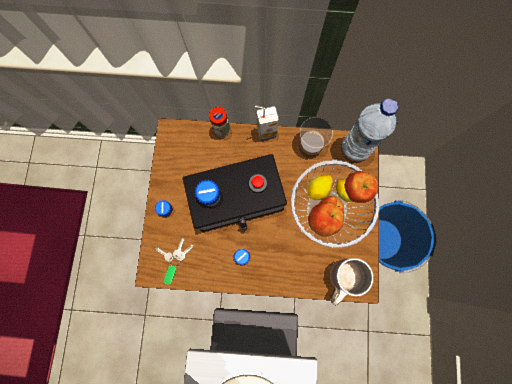

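The scene view shows the tall blue cap at (232,165) and the red plunger at (266,187). In the top view they are at (207,192) and (258,182). Two smaller decoy caps lie on the table at (164,208) and (242,257), and a fruit basket stands right of the dispenser.

```bash
cat > h.py <<'E'
import numpy as np,cv2
def load(n): return np.load(n)
def ray_z(f,u,v,z):
    d=f["R"].T@np.linalg.inv(f["K"])@np.array([u,v,1.]); c=-f["R"].T@f["t"]
    return c+d*(z-c[2])/d[2]
def ray(f,u,v):
    d=f["R"].T@np.linalg.inv(f["K"])@np.array([u,v,1.]); return -f["R"].T@f["t"], d/np.linalg.norm(d)
def cloud(f):
    h,w=f["depth"].shape; u,v=np.meshgrid(np.arange(w),np.arange(h)); d=f["depth"]
    P=np.stack([(u-f["K"][0,2])*d/f["K"][0,0],(v-f["K"][1,2])*d/f["K"][1,1],d],-1)
    return (P-f["t"])@f["R"]
E
python3 - <<'E'
from h import *
f=load("top0.npz"); P=cloud(f); I=f["img"].astype(int); r,g,b=I[...,0],I[...,1],I[...,2]
blue=(b>110)&(b-r>60); red=(r>110)&(r-g>80)&(r-b>80); white=(I.min(-1)>140)
def box(u0,u1,v0,v1):
    m=np.zeros(r.shape,bool); m[v0:v1,u0:u1]=1; return m
def rep(n,m,zs):
    q=P[m]; z=q[:,2]; top=m&(P[...,2]>np.percentile(z,90)-.006)
    v,u=np.nonzero(top); (c,rad)=cv2.minEnclosingCircle(np.stack([u,v],1).astype(np.float32))
    print(n,m.sum(),"z",np.percentile(z,[5,50,90]).round(4),"mean top",P[top].mean(0).round(4),"circ",np.round(c,1),round(rad,1),"ray",ray_z(f,*c,zs).round(4))
cb=box(188,228,172,212); rep("cap",(blue|white)&cb,.17)
rep("plug",red&box(243,273,168,198),np.percentile(P[red&box(243,273,168,198)][:,2],60))
wl=white&cb; q=P[wl][:,:2]; vx,vy,_,_=cv2.fitLine(q.astype(np.float32),cv2.DIST_HUBER,0,.01,.01).ravel()
print("line",wl.sum(),np.degrees(np.arctan2(vy,vx)))
lid=(P[...,2]>.095)&(P[...,2]<.122)&box(170,300,145,240)&(I.max(-1)<80)
v,u=np.nonzero(lid); pts=P[lid][:,:2]; k=cv2.minAreaRect((pts*1000).astype(np.float32)); print("lid",k,np.median(P[lid][:,2]))
# tall stuff near
for z in (.09,.12,.15,.18,.22):
    m=(P[...,2]>z)&(P[...,2]<.5)&(P[...,0]>.2)&(P[...,0]<.95)&(f["depth"]>0)
    n,l,s,c=cv2.connectedComponentsWithStats(m.astype(np.uint8))
    print(z,[(s[i,:4].tolist(),P[l==i].min(0).round(3).tolist(),P[l==i].max(0).round(3).tolist()) for i in range(1,n) if s[i,4]>25])
g=load("scene0.npz"); J=g["img"].astype(int); m=((J[...,2]>100)&(J[...,2]-J[...,0]>60)); m[:150]=0;m[190:]=0;m[:,:210]=0;m[:,255:]=0
Q=cloud(g); v,u=np.nonzero(m); print("scene cap",u.min(),u.max(),v.min(),v.max(),Q[m].mean(0).round(3),Q[m].max(0).round(3),Q[m].min(0).round(3))
m=((J[...,0]>110)&(J[...,0]-J[...,1]>80)); m[:175]=0;m[200:]=0;m[:,:250]=0;m[:,280:]=0
v,u=np.nonzero(m); print("scene plug",u.min(),u.max(),v.min(),v.max(),Q[m].mean(0).round(3),Q[m].max(0).round(3))
E
```

```text
cap 448 z [0.1651 0.1697 0.1717] mean top [0.5134 0.1224 0.1715] circ [206.9 191.9] 12.1 ray [0.5126 0.1215 0.17  ]
plug 117 z [0.1304 0.1374 0.1395] mean top [0.5497 0.0131 0.1449] circ [257.3 181.5] 5.9 ray [0.551  0.0135 0.1379]
line 48 -75.49569
lid ((533.12353515625, 68.1221694946289), (130.02459716796875, 225.5874786376953), 18.97684669494629) 0.10980837578714081
0.09 [([0, 0, 512, 97], [0.781, -0.63, 0.09], [0.942, 0.66, 0.43]), ([349, 99, 49, 53], [0.655, -0.286, 0.09], [0.732, -0.204, 0.273]), ([209, 107, 18, 19], [0.699, 0.104, 0.09], [0.742, 0.147, 0.114]), ([255, 106, 24, 23], [0.7, -0.026, 0.09], [0.749, 0.03, 0.195]), ([182, 154, 105, 75], [0.437, -0.057, 0.098], [0.629, 0.195, 0.174]), ([291, 160, 88, 88], [0.415, -0.272, 0.09], [0.622, -0.068, 0.179]), ([308, 175, 25, 24], [0.53, -0.167, 0.09], [0.59, -0.109, 0.116]), ([308, 202, 36, 35], [0.438, -0.188, 0.101], [0.516, -0.109, 0.157]), ([336, 259, 37, 37], [0.312, -0.262, 0.09], [0.393, -0.182, 0.104])]
0.12 [([0, 0, 512, 91], [0.782, -0.611, 0.12], [0.942, 0.66, 0.43]), ([353, 99, 45, 49], [0.655, -0.286, 0.12], [0.
[... 430 characters left out ...]
[356, 99, 42, 45], [0.655, -0.286, 0.15], [0.732, -0.205, 0.273]), ([345, 171, 33, 31], [0.518, -0.257, 0.15], [0.588, -0.186, 0.179]), ([195, 180, 25, 25], [0.488, 0.096, 0.15], [0.54, 0.148, 0.174]), ([319, 207, 16, 20], [0.458, -0.163, 0.15], [0.5, -0.129, 0.157])]
0.18 [([0, 0, 512, 79], [0.783, -0.572, 0.18], [0.942, 0.639, 0.43]), ([359, 99, 39, 41], [0.655, -0.286, 0.18], [0.732, -0.205, 0.273])]
0.22 [([0, 0, 512, 70], [0.784, -0.543, 0.22], [0.942, 0.563, 0.43]), ([368, 99, 30, 30], [0.667, -0.276, 0.22], [0.724, -0.216, 0.273])]
scene cap 221 241 159 175 [0.506 0.101 0.164] [0.539 0.147 0.493] [ 0.149 -0.666  0.141]
scene plug 260 271 182 192 [0.554 0.015 0.131] [0.601 0.083 0.139]
```

```bash
cat >> h.py <<'E'
def delta(target,yaw=None):
    from bench import read_state
    from scipy.spatial.transform import Rotation as Ro
    s=read_state(); R=Ro.from_rotvec(s["ee_rot"]).as_matrix(); yw=np.degrees(np.arctan2(R[1,1],R[0,1]))
    print("tool mm",((np.array(target)-s["ee_pos"])@R*1000).round(1),"yaw(tool y)",yw.round(1),"tool z",R[:,2].round(4),"q",np.round(s["joint_positions"],2),"F",np.round(s["contact_force"],1),"M",np.round(s["torque"],2),"t",s["t"],"gap",round(s["finger_gap"],3),s["grasp_force"])
E
python3 -c "
from h import *
delta([.551,.0133,.2])"
```

```text
tool mm [-514.8 -452.6   49.8] yaw(tool y) 70.5 tool z [-7.0e-04 -1.7e-03 -1.0e+00] q [-0.97  0.5  -0.43  1.55  0.22  1.14 -0.21] F [-0.6 -0.3  0.8] M [-0.    0.01 -0.01] t 0.1 gap 0.998 0.0
```

>>> {"api": "apply_moves", "payload": {
  "rows": [
    [[-24,-22,0],[0,0,0],0],
    [[-24,-22,0],[0,0,0],0],
    [[-24,-22,0],[0,0,0],0],
    [[-24,-22,0],[0,0,0],0],
    [[-24,-22,0],[0,0,0],0],
    [[-24,-22,0],[0,0,0],0],
    [[-24,-22,0],[0,0,0],0],
    [[-24,-22,0],[0,0,0],0],
    [[-24,-22,0],[0,0,0],0],
    [[-24,-22,0],[0,0,0],0],
    [[-24,-22,0],[0,0,0],0],
    [[-24,-22,0],[0,0,0],0],
    [[-24,-22,0],[0,0,0],0],
    [[-24,-22,0],[0,0,0],0],
    [[-24,-22,0],[0,0,0],0],
    [[-24,-22,0],[0,0,0],0],
    [[-24,-22,0],[0,0,0],0],
    [[-24,-22,0],[0,0,0],0],
    [[-24,-22,0],[0,0,0],0],
    [[0,0,0],[0,0,0],0]
  ],
  "newtons": 30
}}

```text
t: 1.77
ee_pos: [0.5097, 0.0587, 0.2497]
ee_rot: [0.547, 3.092, -0.005]
contact_force: [0.4, -1.6, 0.0]
finger_gap: -0.003
grasp_force: 0.0
```

```bash
python3 -c "
from h import *
delta([.551,.0133,.165])"
```

```text
tool mm [-54.2 -28.2  84.9] yaw(tool y) 69.9 tool z [ 0.0011 -0.0034 -1.    ] q [-0.06  0.23 -0.13  1.9   0.04  1.01  1.02] F [ 0.4 -1.6  0. ] M [ 0.01 -0.01  0.07] t 1.7667 gap -0.003 0.0
```

>>> {"api": "apply_moves", "payload": {
  "rows": [
    [[-14,-7,18],[0,0,0],0],
    [[-14,-7,18],[0,0,0],0],
    [[-14,-7,18],[0,0,0],0],
    [[-12,-7,18],[0,0,0],0],
    [[0,0,0],[0,0,0],0],
    [[0,0,0],[0,0,0],0]
  ]
}}

```text
t: 2.27
ee_pos: [0.5477, 0.0214, 0.1767]
ee_rot: [-0.534, -3.092, 0.001]
contact_force: [-0.7, 0.2, 0.8]
finger_gap: 0.001
grasp_force: 0.0
```

```bash
python3 - <<'E'
from h import *
from bench import grab_frame
delta([.551,.0133,.160])
a=grab_frame("scene")["img"][120:230,180:330,::-1]; b=grab_frame("top")["img"][140:250,170:320,::-1]
cv2.imwrite("pics/press1.png",cv2.resize(np.hstack([a,b]),None,fx=2.6,fy=2.6,interpolation=cv2.INTER_CUBIC))
E
```

```text
tool mm [-5.9 -6.5 16.7] yaw(tool y) 70.4 tool z [-3.5e-03 -1.0e-04 -1.0e+00] q [-0.01  0.38 -0.1   1.88  0.05  0.89  1.1 ] F [-0.7  0.2  0.8] M [ 0.07 -0.02  0.01] t 2.2667 gap 0.001 0.0
```

View pics/press1.png

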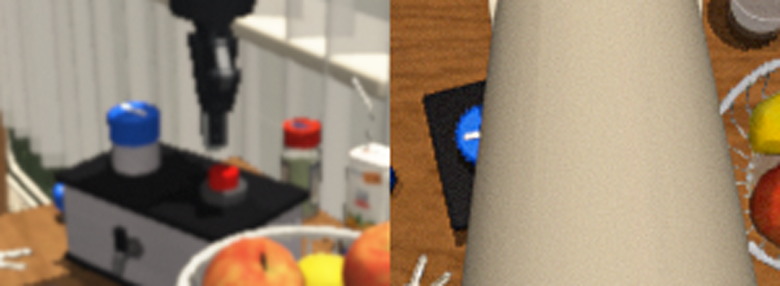

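The crop shows the shut fingertips just above and slightly left of the red plunger, consistent with the 8 mm offset still to go.

>>> {"api": "apply_moves", "payload": {
  "rows": [
    [[-3,-3,4],[0,0,0],0],
    [[-3,-3,4],[0,0,0],0],
    [[0,0,4],[0,0,0],0],
    [[0,0,4],[0,0,0],0],
    [[0,0,4],[0,0,0],0],
    [[0,0,3],[0,0,0],0],
    [[0,0,3],[0,0,0],0],
    [[0,0,0],[0,0,0],0],
    [[0,0,0],[0,0,0],0]
  ]
}}

```text
t: 3.12
ee_pos: [0.5523, 0.0143, 0.1521]
ee_rot: [-0.532, -3.096, -0.0]
contact_force: [-2.0, 0.1, 3.5]
finger_gap: -0.003
grasp_force: 2.2
```

```bash
python3 -c "
from h import *
delta([.551,.0133,.145])"
```

```text
tool mm [ 0.9 -1.4  7.1] yaw(tool y) 70.5 tool z [-4.e-04  1.e-04 -1.e+00] q [ 0.    0.42 -0.1   1.89  0.05  0.84  1.11] F [-2.   0.1  3.5] M [-0.07  0.4  -0.04] t 3.1167 gap -0.003 2.193327136337757
```

>>> {"api": "apply_moves", "payload": {
  "rows": [
    [[0,-1,2],[0,0,0],0],
    [[0,0,2],[0,0,0],0],
    [[0,0,2],[0,0,0],0],
    [[0,0,0],[0,0,0],0],
    [[0,0,0],[0,0,0],0]
  ]
}}

```text
t: 3.53
ee_pos: [0.5524, 0.0142, 0.1467]
ee_rot: [0.532, 3.096, 0.002]
contact_force: [-2.2, 2.4, 6.7]
finger_gap: -0.002
grasp_force: 3.5
```

>>> {"api": "apply_moves", "payload": {
  "rows": [
    [[0,0,1],[0,0,0],0],
    [[0,0,1],[0,0,0],0],
    [[0,0,0],[0,0,0],0],
    [[0,0,0],[0,0,0],0]
  ]
}}

```text
t: 3.87
ee_pos: [0.5524, 0.0142, 0.1449]
ee_rot: [0.532, 3.096, 0.002]
contact_force: [-2.9, 0.8, 8.0]
finger_gap: -0.0
grasp_force: 3.9
```

>>> {"api": "apply_moves", "payload": {
  "rows": [
    [[0,0,1],[0,0,0],0],
    [[0,0,1],[0,0,0],0],
    [[0,0,0],[0,0,0],0],
    [[0,0,0],[0,0,0],0]
  ]
}}

```text
t: 4.2
ee_pos: [0.5525, 0.0142, 0.1446]
ee_rot: [0.532, 3.095, 0.002]
contact_force: [-8.0, 1.3, 21.9]
finger_gap: -0.001
grasp_force: 10.7
```

>>> {"api": "apply_moves", "payload": {
  "rows": [
    [[0,0,1],[0,0,0],0],
    [[0,0,1],[0,0,0],0],
    [[0,0,0],[0,0,0],0],
    [[0,0,0],[0,0,0],0]
  ]
}}

```text
t: 4.53
ee_pos: [0.5526, 0.0143, 0.1444]
ee_rot: [0.531, 3.095, 0.002]
contact_force: [-13.3, 1.5, 36.1]
finger_gap: 0.002
grasp_force: 17.7
```

The hard stop is at TCP z 0.1445 with the spring at 8 N just before it, so the plunger is fully down. Next I retract and go above the cap.

>>> {"api": "apply_moves", "payload": {
  "rows": [
    [[0,0,-6],[0,0,0],0],
    [[0,0,-20],[0,0,0],0],
    [[0,0,-30],[0,0,0],0],
    [[0,0,-35],[0,0,0],0],
    [[14,18,0],[0,0,0],1],
    [[15,18,0],[0,0,0],1],
    [[15,18,0],[0,0,0],1],
    [[15,18,0],[0,0,0],1],
    [[14,17,0],[0,0,0],1],
    [[0,0,0],[0,0,-7],1],
    [[0,0,0],[0,0,-7],1],
    [[0,0,0],[0,0,-7],1],
    [[0,0,0],[0,0,-7],1],
    [[0,0,0],[0,0,-7],1],
    [[0,0,0],[0,0,-7],1],
    [[0,0,0],[0,0,-7],1],
    [[0,0,0],[0,0,0],1],
    [[0,0,0],[0,0,0],1]
  ]
}}

```text
t: 6.03
ee_pos: [0.5131, 0.1214, 0.2308]
ee_rot: [0.793, -3.04, -0.0]
contact_force: [-0.6, -0.6, 1.3]
finger_gap: 1.003
grasp_force: 0.0
```

```bash
python3 - <<'E'
from h import *
from bench import grab_frame
delta([.5133,.1225,.157])
f=grab_frame("scene"); a=f["img"][90:230,160:330,::-1]
cv2.imwrite("pics/cap1.png",cv2.resize(a,None,fx=4,fy=4,interpolation=cv2.INTER_CUBIC))
E
```

```text
tool mm [-0.7  0.8 73.8] yaw(tool y) 119.3 tool z [-2.e-04  2.e-04 -1.e+00] q [-0.03  0.29 -0.3   1.88  0.1   0.99  1.71] F [-0.6 -0.6  1.3] M [-0.05 -0.05  0.03] t 6.0333 gap 1.003 0.0
```

View pics/cap1.png

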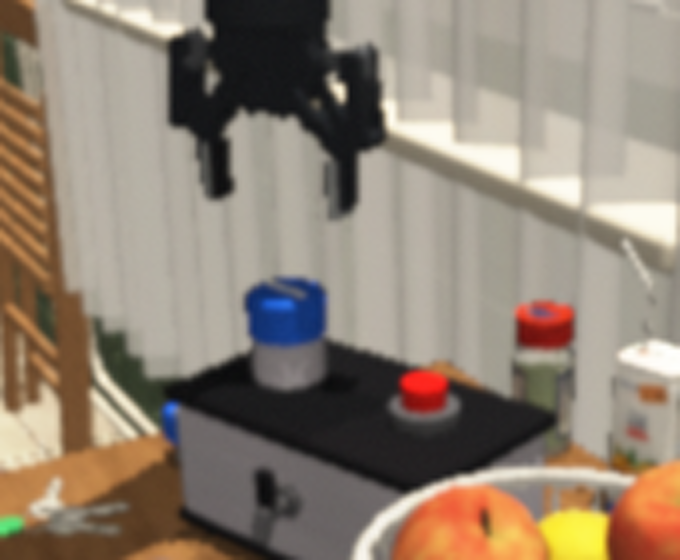

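The image shows the open gripper centred above the blue cap (at crop (286,310)) and the plunger sprung back up. Joint 7 is at 1.71, so I turn to its mid range before gripping.

>>> {"api": "apply_moves", "payload": {
  "rows": [
    [[0,0,0],[0,0,7],1],
    [[0,0,0],[0,0,7],1],
    [[0,0,0],[0,0,7],1],
    [[0,0,0],[0,0,7],1],
    [[0,0,0],[0,0,7],1],
    [[0,0,0],[0,0,7],1],
    [[0,0,0],[0,0,7],1],
    [[0,0,0],[0,0,7],1],
    [[0,0,0],[0,0,7],1],
    [[0,0,0],[0,0,7],1],
    [[0,0,0],[0,0,7],1],
    [[0,0,0],[0,0,7],1],
    [[0,0,0],[0,0,7],1],
    [[0,0,0],[0,0,7],1],
    [[0,0,20],[0,0,0],1],
    [[0,0,0],[0,0,0],1],
    [[0,0,0],[0,0,0],1]
  ]
}}

```text
t: 7.5
ee_pos: [0.5121, 0.1214, 0.2103]
ee_rot: [-1.769, -2.594, 0.003]
contact_force: [-0.3, 0.2, -0.7]
finger_gap: 0.995
grasp_force: 0.0
```

```bash
python3 -c "
from h import *
delta([.5133,.1225,.157])"
```

```text
tool mm [ 0.6  1.6 53.3] yaw(tool y) 21.4 tool z [-2.5e-03 -7.0e-04 -1.0e+00] q [-0.26  0.3  -0.03  1.91  0.01  0.94  0.08] F [-0.3  0.2 -0.7] M [-0.05  0.02  0.04] t 7.5 gap 0.995 0.0
```

Descend, centre, and close with moderate grip.

>>> {"api": "apply_moves", "payload": {
  "rows": [
    [[0.5,1.5,10],[0,0,0],1],
    [[0,0,10],[0,0,0],1],
    [[0,0,10],[0,0,0],1],
    [[0,0,10],[0,0,0],1],
    [[0,0,7],[0,0,0],1],
    [[0,0,6],[0,0,0],1],
    [[0,0,0],[0,0,0],1],
    [[0,0,0],[0,0,0],1]
  ]
}}

```text
t: 8.17
ee_pos: [0.5141, 0.1224, 0.1575]
ee_rot: [-1.768, -2.596, 0.001]
contact_force: [0.7, 0.7, -0.1]
finger_gap: 0.998
grasp_force: 0.0
```

>>> {"api": "apply_moves", "payload": {
  "rows": [
    [[0,0,0],[0,0,0],0],
    [[0,0,0],[0,0,0],0],
    [[0,0,0],[0,0,0],0],
    [[0,0,0],[0,0,0],0],
    [[0,0,0],[0,0,0],0],
    [[0,0,0],[0,0,0],0],
    [[0,0,0],[0,0,0],0],
    [[0,0,0],[0,0,0],0]
  ],
  "newtons": 40
}}

```text
t: 8.83
ee_pos: [0.5148, 0.1227, 0.1589]
ee_rot: [1.768, 2.596, 0.002]
contact_force: [-1.2, -0.0, 5.6]
finger_gap: 0.592
grasp_force: 41.9
```

```bash
python3 -c "
from h import *
delta([.5133,.1225,.157])"
```

```text
tool mm [ 0.4 -1.5  1.9] yaw(tool y) 21.5 tool z [ 1.4e-03  4.0e-04 -1.0e+00] q [-0.26  0.37 -0.03  1.95  0.01  0.83  0.08] F [-1.2 -0.   5.6] M [-0.09  0.29  0.02] t 8.8333 gap 0.592 41.882077041082084
```

Gripped. Try clockwise (tool +z) in small steps and watch the moment.

>>> {"api": "apply_moves", "payload": {
  "rows": [
    [[0,0,0],[0,0,3],0],
    [[0,0,0],[0,0,3],0],
    [[0,0,0],[0,0,3],0],
    [[0,0,0],[0,0,3],0],
    [[0,0,0],[0,0,0],0],
    [[0,0,0],[0,0,0],0]
  ]
}}

```text
t: 9.33
ee_pos: [0.5152, 0.1227, 0.1589]
ee_rot: [2.029, 2.396, 0.003]
contact_force: [-0.1, 0.0, 5.0]
finger_gap: 0.591
grasp_force: 41.9
```

```bash
python3 -c "
from h import *
delta([.5133,.1225,.157])"
```

```text
tool mm [ 0.2 -1.9  1.9] yaw(tool y) 9.5 tool z [ 2.e-03  4.e-04 -1.e+00] q [-0.3   0.37  0.02  1.95 -0.01  0.82 -0.11] F [-0.1  0.   5. ] M [-0.06  0.1  -0.16] t 9.3333 gap 0.591 41.909789617639035
```

>>> {"api": "apply_moves", "payload": {
  "rows": [
    [[0,0,0],[0,0,3],0],
    [[0,0,0],[0,0,2],0],
    [[0,0,0],[0,0,0],0],
    [[0,0,0],[0,0,0],0]
  ]
}}

```text
t: 9.67
ee_pos: [0.5152, 0.1227, 0.1589]
ee_rot: [2.132, 2.306, 0.003]
contact_force: [-0.7, -0.6, 5.4]
finger_gap: 0.591
grasp_force: 41.9
```

```bash
python3 -c "
from h import *
delta([.5133,.1225,.157])"
```

```text
tool mm [-0.  -1.9  1.9] yaw(tool y) 4.5 tool z [ 2.e-03  5.e-04 -1.e+00] q [-0.31  0.37  0.03  1.95 -0.02  0.82 -0.19] F [-0.7 -0.6  5.4] M [-0.03  0.09 -0.06] t 9.6667 gap 0.591 41.901453668251634
```

>>> {"api": "apply_moves", "payload": {
  "rows": [
    [[0,0,0],[0,0,3],0],
    [[0,0,0],[0,0,2],0],
    [[0,0,0],[0,0,0],0],
    [[0,0,0],[0,0,0],0]
  ]
}}

```text
t: 10.0
ee_pos: [0.5152, 0.1227, 0.1589]
ee_rot: [2.231, 2.211, 0.003]
contact_force: [0.2, -1.0, 5.0]
finger_gap: 0.594
grasp_force: 41.9
```

```bash
python3 -c "
from h import *
delta([.5133,.1225,.157])"
```

```text
tool mm [-0.2 -1.9  1.9] yaw(tool y) -0.5 tool z [ 2.e-03  5.e-04 -1.e+00] q [-0.33  0.37  0.05  1.95 -0.03  0.82 -0.27] F [ 0.2 -1.   5. ] M [-0.07  0.07 -0.04] t 10.0 gap 0.594 41.8975674896501
```

>>> {"api": "apply_moves", "payload": {
  "rows": [
    [[0,0,0],[0,0,3],0],
    [[0,0,0],[0,0,2],0],
    [[0,0,0],[0,0,0],0],
    [[0,0,0],[0,0,0],0]
  ]
}}

```text
t: 10.33
ee_pos: [0.5152, 0.1227, 0.1589]
ee_rot: [2.325, 2.111, 0.003]
contact_force: [-0.7, -0.5, 6.8]
finger_gap: 0.59
grasp_force: 41.9
```

```bash
python3 -c "
from h import *
delta([.5133,.1225,.157])"
```

```text
tool mm [-0.4 -1.9  1.9] yaw(tool y) -5.5 tool z [ 2.e-03  6.e-04 -1.e+00] q [-0.34  0.37  0.07  1.95 -0.03  0.82 -0.35] F [-0.7 -0.5  6.8] M [-0.04  0.11 -0.01] t 10.3333 gap 0.59 41.89818080049008
```

>>> {"api": "apply_moves", "payload": {
  "rows": [
    [[0,0,0],[0,0,3],0],
    [[0,0,0],[0,0,3],0],
    [[0,0,0],[0,0,3],0],
    [[0,0,0],[0,0,0],0],
    [[0,0,0],[0,0,0],0]
  ]
}}

```text
t: 10.75
ee_pos: [0.5152, 0.1228, 0.1589]
ee_rot: [2.484, 1.923, 0.003]
contact_force: [-0.1, -0.9, 5.4]
finger_gap: 0.589
grasp_force: 41.9
```

```bash
python3 -c "
from h import *
delta([.5133,.1225,.157])"
```

```text
tool mm [-0.8 -1.8  1.9] yaw(tool y) -14.5 tool z [ 2.1e-03  7.0e-04 -1.0e+00] q [-0.37  0.37  0.1   1.95 -0.05  0.82 -0.49] F [-0.1 -0.9  5.4] M [-0.08  0.09 -0.1 ] t 10.75 gap 0.589 41.890188173856586
```

No stop after 36°, so clockwise is the right way. Continue to 85°.

>>> {"api": "apply_moves", "payload": {
  "rows": [
    [[0,0,0],[0,0,5],0],
    [[0,0,0],[0,0,5],0],
    [[0,0,0],[0,0,5],0],
    [[0,0,0],[0,0,5],0],
    [[0,0,0],[0,0,5],0],
    [[0,0,0],[0,0,5],0],
    [[0,0,0],[0,0,5],0],
    [[0,0,0],[0,0,5],0],
    [[0,0,0],[0,0,5],0],
    [[0,0,0],[0,0,4],0],
    [[0,0,0],[0,0,0],0],
    [[0,0,0],[0,0,0],0]
  ]
}}

```text
t: 11.75
ee_pos: [0.5153, 0.1229, 0.1589]
ee_rot: [-3.058, -0.72, -0.004]
contact_force: [-0.3, 0.1, 5.5]
finger_gap: 0.596
grasp_force: 41.9
```

```bash
python3 -c "
from h import *
delta([.5133,.1225,.157])"
```

```text
tool mm [-1.9 -0.5  1.9] yaw(tool y) -63.5 tool z [ 2.2e-03  7.0e-04 -1.0e+00] q [-0.52  0.38  0.28  1.95 -0.14  0.83 -1.27] F [-0.3  0.1  5.5] M [ 0.03 -0.03 -0.03] t 11.75 gap 0.596 41.89875212498009
```

>>> {"api": "apply_moves", "payload": {
  "rows": [
    [[0,0,-2],[0,0,0],0],
    [[0,0,-2],[0,0,0],0],
    [[0,0,-2],[0,0,0],0],
    [[0,0,-2],[0,0,0],0],
    [[0,0,0],[0,0,0],0]
  ]
}}

```text
t: 12.17
ee_pos: [0.5144, 0.1225, 0.1663]
ee_rot: [-3.058, -0.719, -0.0]
contact_force: [-0.3, 0.7, -0.5]
finger_gap: 0.591
grasp_force: 41.7
```

```bash
python3 - <<'E'
from h import *
from bench import grab_frame
delta([.5133,.1225,.157])
f=grab_frame("scene"); a=f["img"][90:230,160:330,::-1]
cv2.imwrite("pics/cap2.png",cv2.resize(a,None,fx=4,fy=4,interpolation=cv2.INTER_CUBIC))
E
```

```text
tool mm [-1.  -0.5  9.3] yaw(tool y) -63.5 tool z [ 2.e-04  1.e-04 -1.e+00] q [-0.52  0.37  0.29  1.95 -0.14  0.84 -1.27] F [-0.3  0.7 -0.5] M [-0.   -0.01 -0.01] t 12.1667 gap 0.591 41.67825472075492
```

View pics/cap2.png

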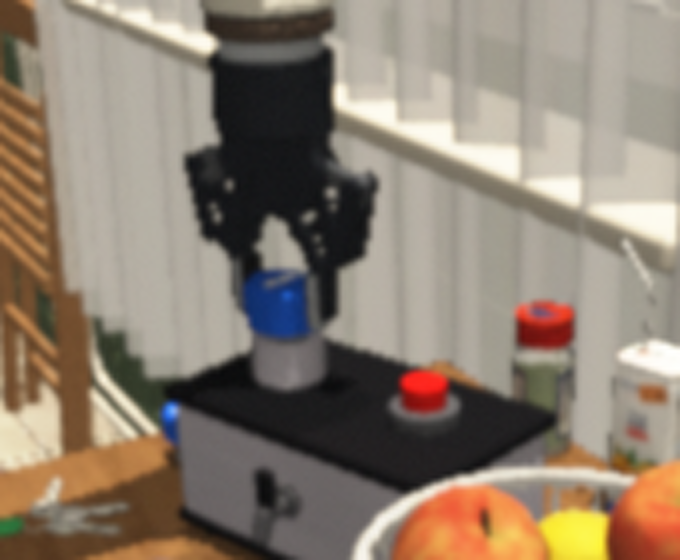

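The cap has risen with the gripper (crop (285,305)), its white line has turned, and the force is near zero, so it is free. Lift on.

>>> {"api": "apply_moves", "payload": {
  "rows": [
    [[0,0,-8],[0,0,0],0],
    [[0,0,-8],[0,0,0],0],
    [[0,0,-8],[0,0,0],0],
    [[0,0,-8],[0,0,0],0],
    [[0,0,-8],[0,0,0],0],
    [[0,0,-8],[0,0,0],0],
    [[0,0,-8],[0,0,0],0],
    [[0,0,-8],[0,0,0],0],
    [[0,0,-8],[0,0,0],0],
    [[0,0,-8],[0,0,0],0],
    [[0,0,-8],[0,0,0],0],
    [[0,0,-7],[0,0,0],0],
    [[0,0,0],[0,0,0],0],
    [[0,0,0],[0,0,0],0],
    [[0,0,0],[0,0,0],0]
  ]
}}

```text
t: 13.47
ee_pos: [0.5141, 0.1225, 0.2607]
ee_rot: [3.058, 0.719, -0.001]
contact_force: [0.4, 0.6, -0.9]
finger_gap: 0.595
grasp_force: 41.8
```

```bash
python3 - <<'E'
from h import *
from bench import grab_frame
delta([.5143,.1225,.26])
f=grab_frame("scene"); a=f["img"][60:310,130:430,::-1]
cv2.imwrite("pics/cap3.png",cv2.resize(a,None,fx=2.4,fy=2.4,interpolation=cv2.INTER_CUBIC))
E
```

```text
tool mm [0.2 0.1 0.7] yaw(tool y) -63.5 tool z [-5.e-04 -1.e-04 -1.e+00] q [-0.55  0.25  0.31  1.86 -0.09  1.04 -1.31] F [ 0.4  0.6 -0.9] M [ 0.01 -0.03 -0.03] t 13.4667 gap 0.595 41.76766587886959
```

View pics/cap3.png

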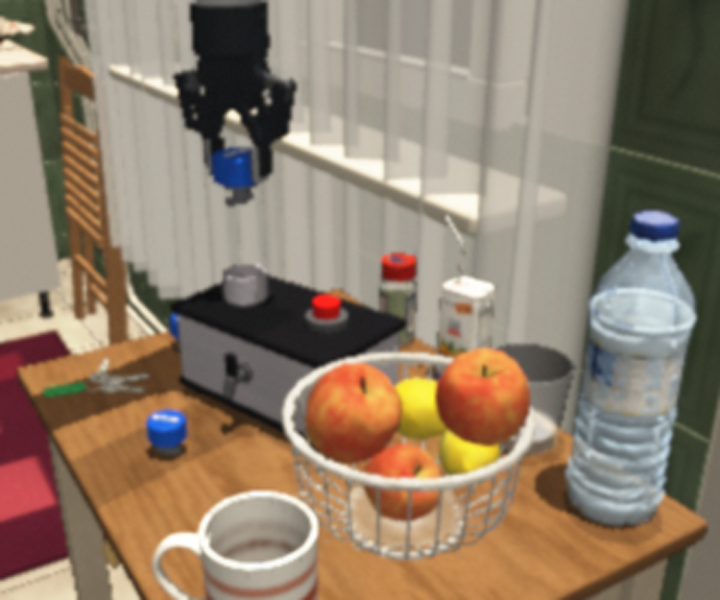

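The cap with its stem hangs level in the gripper at crop (235,170). It is well above the open neck at (245,285), and everything else is in place.

```bash
python3 -c "
from bench import job_done
print(job_done())"
```

```text
the job is handed in; nothing more can be done
None
```

I pressed the vent plunger fully down, then unscrewed the filler cap clockwise by about 85° and lifted it off. The arm is holding it level about 10 cm above the neck; the other things look undisturbed in the last picture. The job was handed in at about 13.5 s.

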